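# Fetch the switch key from its hook and turn the switch on

## Task

Lift the red T-handled key up and off its two-prong hook, put it over the brass blade of the switch unit, and turn it clockwise until its crossbar lines up with the yellow marks (on). Nobody knows at what angle the blade was left, so find by feel the angle at which the key drops fully down over it. Leave the key standing upright on the blade, fully down and let go, and do not disturb the other things on the bench.

Things in the scene. Friction and masses are not known exactly. Their poses are not given: they have to be found in the camera images.
- key: Red T-handled switch key, 0.3 kg, 138 mm tall. Origin: centre of its underside; z up the shaft, y along the crossbar; a half turn about z makes no difference. Steel socket 18.5 (x) by 32.5 mm (y), z 0 to 30, slot in its underside 8.5 (x) by 22.5 mm (y), 18 mm deep; 14 mm shaft to z 90; crossbar 12 (x) by 100 mm (y), z 90 to 102. Hangs upright, crossbar across the prongs.
- grip (a point): Middle of the key's flat red grip block, on the shaft's axis 120 mm above the key's origin. The block is 14 mm thick (x), 36 mm long (y), and stands on the crossbar from 102 to 138 mm above the origin: grip it from above across its 14 mm. Axes as key.
- stand: Fixed hook stand. Origin on the bench under the hanging place; z up. Two level prongs, 8 mm thick, at y = -30 and +30 mm, tops at z 154, run towards -x from two upright posts (14 mm wide, front at x = +92, tops at z 165). Base plate 10 mm thick, x -50 to +120, y -65 to +65. The hanging key's origin starts at z 64, x -10 to +12 mm.
- lips (a point): Midway between the tops of the two upturned prong ends (lips), at x = -32, z = 170 mm on the stand. The key's crossbar must rise at least 17 mm to clear them, then leave towards the stand's -x. Axes as stand.
- switch: Fixed switch unit: aluminium chassis 130 (x) by 190 (y) by 52 mm high; three black terminal blocks along its +x side, x 39 to 65 mm, tops at z 82. Origin on the bench below the rotor's vertical axis; z up; y along the two yellow marks on the deck. On: the seated key's crossbar is parallel to y.
- seat (a point): Centre of the rotor disc's top face, 60 mm above the bench, at the foot of the blade; the key's underside rests here when fully down. Axes as switch (they do not turn with the blade).
- blade (a point): Centre of the top of the upright brass blade (6 mm thick, 20 long, 16 tall), 76 mm above the bench. Axes as switch: its angle is not measured. It starts 0.6 to 1.3 rad counterclockwise (from above) of on. The rotor is stiff (0.1 N m): pressing and sliding the key lightly on the blade does not turn it. It turns clockwise and stops at on. The key has about 0.1 rad of play on it.
- boltbin: Bystander: yellow open bin, 75 x 90 x 45 mm, origin under its centre.
- jar: Bystander: small jar, 52 mm diameter, 75 mm tall, origin under its centre.
- driver: Bystander: screwdriver with yellow handle, lying on the bench along its x.
- contactor: Bystander: black and grey contactor, 55 x 45 x 68 mm, origin under its centre.
- spanner: Bystander: steel spanner lying on the bench along its x.
- cover: Bystander: orange terminal cover, 90 x 60 x 30 mm, origin under its centre.
Mind the look-alikes: they are no part of the job. Of the things like the key, leave any that is blue; of the rest the larger one is meant.

How it is judged:
By the outcome, as a careful person would: the job done as asked, in the order asked, and still so for the second after the job is handed in, with the robot touching nothing.
It also fails if it takes over 51 s, if anything falls off the work surface, if the arm or the gripper's body presses on something with over 40 N, if the wrist force passes 120 N, or if a joint passes its speed limit or range.

## Robot

A 7-joint arm with a two-finger parallel gripper is mounted at the origin on the work surface. World frame = base frame: x ahead of the robot, y to its left, z up, the work surface at z = 0. Lengths are in mm, angles in rad, forces in N, time in s.
With the tool pointing down it reaches from about 400 to 850 mm from the base axis. Payload 4.5 kg.
Tool frame: the origin (TCP) lies between the finger pads; the fingertips stand 14 mm ahead of it and the grasp point (between the pads) lies 5 mm behind it (robot.tcp_to_tips is the distance from the TCP to the fingertips, in mm); z points along the fingers, y is the line along which they close (so a half turn about z gives the same grasp; the last joint's range is limited). The gripper opens to 85 mm and grips with 20 to 120 N. Pads are 22 mm wide; open, the fingers measure 114 mm over their backs; the gripper's body (76 mm by 85 mm) begins 54 mm behind the grasp point. The pads swing forward as they close: fully open they stand 13 mm farther back than shut.
Start: joints at [-1.181, 0.689, -0.195, 1.565, 0.157, 0.902, -0.215], TCP at [217.694, 585.886, 245.317] pointing down, gripper open.
Joint ranges: [-3.01, 3.01], [-0.46, 2.08], [-1.47, 1.51], [0.13, 2.56], [-1, 4.14], [0.04, 2.09], [-2.66, 2.66]. Speed limits (rad/s): [2.57, 2.57, 3.14, 3.14, 3.14, 3.14, 3.14].

## Interface

Orientations are given as a unit quaternion [w, x, y, z].
In Python, from bench import robot gives the robot as it stands.
- The arm moves only by the tool servo_tool, never from a script. Its argument "steps" is a list of rows, each a list of 3 entries, a list of its own where there are three numbers: the shift along the tool's x, y, z in mm, then the turn about the tool's z in rad, then the opening, from 0 (shut) to 1 (fully open). In form: [[[tx, ty, tz], turn, grip], ...]. A call has 1 to 12 rows; each row shifts and turns the commanded pose from where the row before left it, along the tool's axes as they then stand; what a row does not reach is not made up. A row lasts 1/10 s, in which the tool goes at most 50 mm and 8.59 degrees, less where a joint would pass 70% of its speed; a pose out of reach is approached as far as the arm can. A call is refused whole if a number of a shift passes 50 or a number of a turn 0.15, either way. A call with a gripper value outside its range is refused whole. The fingers move at their own pace and stop on an object; the grip force is fixed at half the most. Time passes only in rows, so rows that do not move let the fingers close. It gives the time, the measured TCP pose, the force, the opening and the grip force at its end, in the units of the state.
- robot.read_state(): the state, without advancing time (a new reading comes with each control period).
- robot.read_camera(name): name is "side" or "top" or "wrist"; returns the picture (400x640x3 uint8, blue, green, red); there is no depth.
- robot.calibration(name): a dict with "K" (3x3 intrinsics, pixels), "eye" and "rotation" of the camera in the world. Camera axes: x right, y up, looking along -z (the intrinsics and any distortion apply to the point x, -y, -z); pixel columns grow to the right and rows downward; lengths in mm; the calibration is good to about 2 mm. A picture is of the moment at which its call begins: read the wrist's pose just before it. calibration takes no time and is no camera call; for the wrist camera it gives the pose at the moment of the call.
- robot.job_done(): hands the job in; it is judged then, once.
The state is a dict: "time": time; "joint_pos": joint angles; "joint_vel": joint speeds; "tau": joint torques, N m; "position": TCP position; "tcp_rot": TCP orientation; "contact_force": force on the tool from outside, world axes, zero at the start; "moment": the same for the moment, N m; "gripper_width": finger opening in mm; "grip_force": force on a finger pad.
Only numpy, scipy, OpenCV 4.12 (cv2) and the standard library are available. Lean on these libraries where they do the work, as an engineer would, in place of code of your own. Each camera call takes 0.05 s, during which the arm holds its last target. There are 200 camera calls.

## Working session

There is one attempt and no reset: what is moved stays moved. The work goes in short steps, Python scripts to look and compute and a tool call to move; the robot and the scene stay as the last step left them, time stands still between calls to the robot, and variables do not carry over. Pictures are saved under pics/ and viewed, at most 10 in all, crops included, and the job is handed in when it is done.

Besides the shell and the picture viewer there is one more tool, called after "Request:" as name([rows], argument=value, ...), one row to a line, values as JSON. servo_tool: Moves the arm, as the interface text tells. Its arguments: {"type":"object","properties":{"steps":{"type":"array"}},"required":["steps"]}

```bash
mkdir -p pics; ls
python3 - <<'E'
from bench import robot
import cv2
for n in("top","side"):
    cv2.imwrite(f"pics/{n}0.png",robot.read_camera(n))
    c=robot.calibration(n);print(n,c)
s=robot.read_state();print(s)
E
```

```text
pics
top {'K': array([[411.65736541,   0.        , 323.15895492],
       [  0.        , 411.65736541, 193.48564633],
       [  0.        ,   0.        ,   1.        ]]), 'eye': array([ 314.22584229,  -20.61092096, 1317.3343088 ]), 'rotation': array([-0.69725444, -0.06977275,  0.05729306,  0.71111568])}
side {'K': array([[443.30621171,   0.        , 315.64733159],
       [  0.        , 443.30621171, 196.70989173],
       [  0.        ,   0.        ,   1.        ]]), 'eye': array([ 443.23398047,  965.74236843, 1265.68045602]), 'rotation': array([-0.05024729, -0.02482554,  0.35186895,  0.93436992])}
{'time': 0.1, 'joint_pos': array([-1.18116835,  0.68990262, -0.19453671,  1.56624454,  0.15731483,
        0.90252801, -0.21509122]), 'joint_vel': array([ 0.00012694, -0.00142958, -0.00086256, -0.00261787, -0.00027873,
       -0.00149602,  0.00100644]), 'tau': array([-3.67366549e-03, -5.40596223e+01, -1.27167564e+00, -1.58983558e+01,
        9.34113690e-03,  4.40519652e-03, -1.12190517e-05]), 'position': array([217.56780013, 585.30099672, 244.56189916]), 'tcp_rot': array([-8.58342547e-05,  1.76923821e-01,  9.84224186e-01, -8.39922750e-04]), 'contact_force': array([-0.01011309,  1.12605827,  0.62357733]), 'moment': array([ 0.02724805, -0.05572531, -0.02043604]), 'grip_force': 0.0, 'gripper_width': 85.49771342071111}
```

View pics/top0.png

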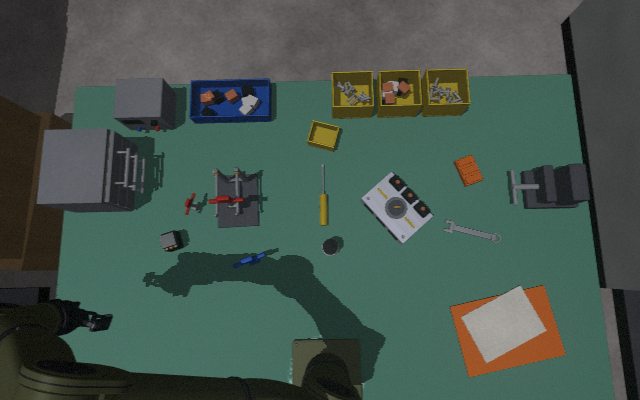

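View pics/side0.png

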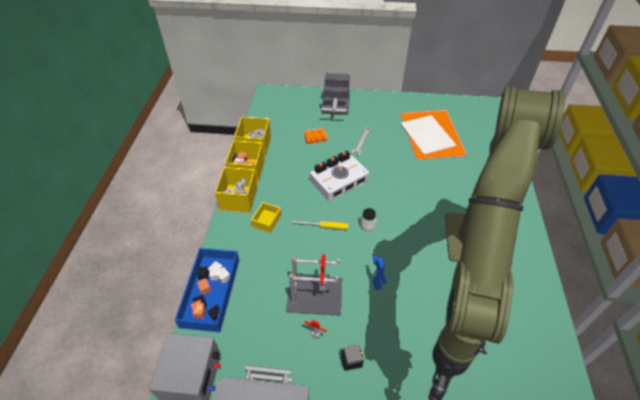

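The red keys are at top (228,199), on the stand, and at (190,204), small and lying on the bench. The blue one is at (252,258). I choose the large red one on the hook and will check it in a close crop.

```bash
cat > h.py <<'E'
import numpy as np, cv2
from bench import robot
from scipy.spatial.transform import Rotation as R
def rot(q): return R.from_quat([q[1],q[2],q[3],q[0]]).as_matrix()
def proj(c,P):
    p=(np.atleast_2d(P)-c["eye"])@rot(c["rotation"]); p=p*[1,-1,-1]
    u=p@c["K"].T; return u[:,:2]/u[:,2:]
def back(c,uv,z):
    uv=np.atleast_2d(uv); d=np.c_[uv,np.ones(len(uv))]@np.linalg.inv(c["K"]).T*[1,-1,-1]@rot(c["rotation"]).T
    return c["eye"]+d*((z-c["eye"][2])/d[:,2])[:,None]
E
python3 - <<'E'
from h import *
t=cv2.imread("pics/top0.png");s=cv2.imread("pics/side0.png")
f=lambda a,x,y,w,h:cv2.resize(a[y:y+h,x:x+w],(400,300),interpolation=cv2.INTER_CUBIC)
o=np.vstack([np.hstack([f(t,180,160,100,75),f(t,350,165,100,75)]),np.hstack([f(s,265,245,100,75),f(s,290,140,100,75)])])
cv2.imwrite("pics/crop1.png",o)
E
```

```text
(no output)
```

View pics/crop1.png

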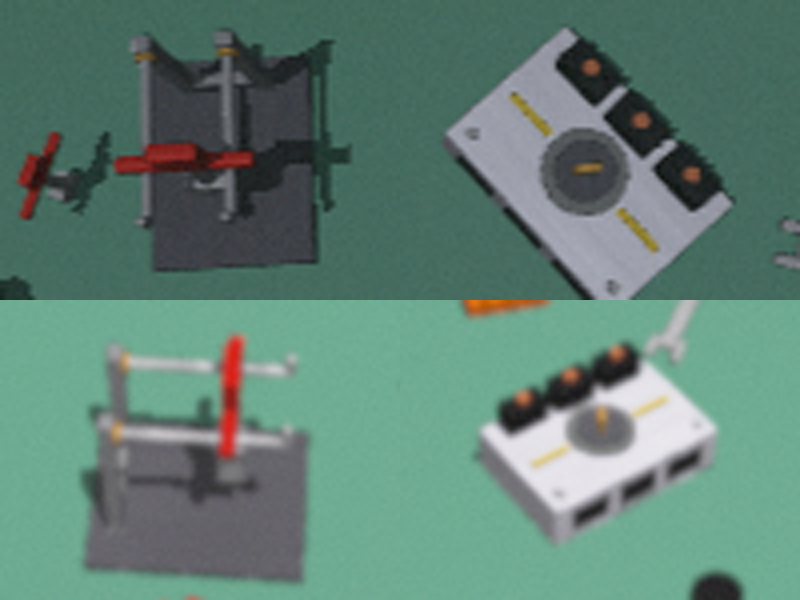

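The crop shows the large red key hanging with its crossbar across both prongs. Its crossbar ends are at about (209,201) and (243,200), and the lips are toward the robot. The small red key is separate. On the switch the rotor is at (396,207), the marks run from upper left to lower right, and the blade is nearly horizontal in the image.

Run:
```python
from h import *
T=robot.calibration("top");S=robot.calibration("side")
t=lambda x,y,ox,oy:(ox+x/4,oy+y/4)
def p(n,c,uv,z): b=back(c,uv,z); print(n,b.round(1)[:,:2].tolist()); return b
p("bar ends T",T,[t(116,165,180,160),t(252,158,180,160)],160)
p("bar ends S",S,[t(237,338,265,170),t(229,455,265,170)],164)
p("lips T",T,[t(143,221,180,160),t(227,215,180,160)],166)
p("posts T",T,[t(140,44,180,160),t(225,37,180,160)],165)
p("lips S",S,[t(292,360,265,170),t(289,432,265,170)],168)
p("base T",T,[t(153,270,180,160),t(317,263,180,160)],10)
p("base S",S,[t(85,570,265,170),t(303,580,265,170),t(307,435,265,170)],10)
a=p("marks T",T,[t(112,95,350,165),t(258,250,350,165)],52)
p("rotor T",T,[t(185,171,350,165)],60)
p("blade T",T,[t(175,170,350,165),t(202,167,350,165)],76)
p("marks S",S,[t(132,465,290,65),t(267,400,290,65)],52)
p("rotor S",S,[t(201,431,290,65)],60)
p("blade S",S,[t(201,408,290,65)],76)
p("chassis T corners",T,[t(45,135,350,165),t(168,28,350,165),t(333,204,350,165)],52)
p("chassis S corners",S,[t(160,515,290,65),t(315,430,290,65),t(82,432,290,65)],52)
```

```text
bar ends T [[509.4, 325.3], [512.4, 227.7]]
bar ends S [[512.3, 229.3], [508.2, 327.9]]
lips T [[467.8, 303.0], [470.9, 243.4]]
posts T [[596.8, 309.2], [600.6, 247.7]]
lips S [[470.1, 246.9], [467.5, 307.4]]
base T [[449.0, 337.7], [452.0, 206.3]]
base S [[617.0, 350.1], [450.1, 340.6], [456.3, 213.9]]
marks T [[556.0, -171.8], [432.7, -278.3]]
rotor T [[493.8, -224.3]]
blade T [[492.4, -214.2], [494.3, -234.8]]
marks S [[556.4, -172.4], [434.8, -271.8]]
rotor S [[495.0, -215.6]]
blade S [[496.6, -230.3]]
chassis T corners [[525.4, -118.5], [608.6, -217.9], [466.9, -337.8]]
chassis S corners [[524.6, -112.4], [387.1, -235.7], [608.4, -210.7]]
```

Request:
servo_tool([
  [[0,0,-5],0.148,1],
  [[0,0,-5],0.148,1],
  [[0,0,-5],0.148,1],
  [[0,0,-5],0.148,1],
  [[0,0,-5],0.148,1],
  [[0,0,0],0.148,1],
  [[0,0,0],0.148,1],
  [[0,0,0],0.144,1],
])

```text
time: 0.9
position: [217.4, 585.6, 269.9]
tcp_rot: [0.0, 0.697, 0.717, -0.0]
contact_force: [-0.5, -0.9, -0.1]
gripper_width: 85.5
grip_force: 0.0
```

```bash
cat >> h.py <<'E'
def go(P,yaw=None):
    "tool shift to world TCP P; yaw = wanted world angle of tool y (about tool z turn = cw)"
    s=robot.read_state(); M=rot(s["tcp_rot"]); y=np.arctan2(M[1,1],M[0,1])
    out=dict(t=s["time"],pos=s["position"].round(1),yaw=round(y,3),d=(M.T@(np.array(P)-s["position"])).round(1),tilt=M[:,2].round(3),j=s["joint_pos"].round(2),f=s["contact_force"].round(1),w=round(s["gripper_width"],1))
    if yaw is not None: out["turn"]=round(y-yaw,3)
    print(out)
E
python3 -c "
from h import *
go([510.7,277,270],.035)"
```

```text
{'t': 0.9, 'pos': array([217.4, 585.6, 269.9]), 'yaw': np.float64(0.029), 'd': array([-317. ,  284.1,    0. ]), 'tilt': array([-0.   , -0.001, -1.   ]), 'j': array([-1.37,  0.66,  0.15,  1.55, -0.11,  0.94, -1.16]), 'f': array([-0.5, -0.9, -0.1]), 'w': 85.5, 'turn': np.float64(-0.006)}
```

Request:
servo_tool([
  [[-32,28,0],0,1],
  [[-32,28,0],0,1],
  [[-32,28,0],0,1],
  [[-32,28,0],0,1],
  [[-32,29,0],0,1],
  [[-32,29,0],0,1],
  [[-32,29,0],0,1],
  [[-31,29,0],0,1],
  [[-31,28,0],0,1],
  [[-31,28,0],0,1],
  [[0,0,0],0,1],
  [[0,0,0],0,1],
])

```text
time: 2.1
position: [513.0, 277.8, 269.9]
tcp_rot: [-0.0, 0.696, 0.718, -0.0]
contact_force: [-0.4, 0.3, -0.1]
gripper_width: 85.6
grip_force: 0.0
```

Run:
```python
from h import *
go([510.7,277,270],.035)
c=robot.calibration("wrist");i=robot.read_camera("wrist")
cv2.imwrite("pics/w1.png",i);print(c, proj(c,[[510.7,277,202],[512.4,228,166],[509,326,166],[469,273,170]]).round())
```

```text
{'t': 2.1, 'pos': array([513. , 277.8, 269.9]), 'yaw': np.float64(0.032), 'd': array([-0.7, -2.3, -0.1]), 'tilt': array([-0.001, -0.   , -1.   ]), 'j': array([-0.64,  0.6 ,  0.11,  1.67, -0.08,  0.87, -0.47]), 'f': array([-0.4,  0.3, -0.1]), 'w': 85.6, 'turn': np.float64(-0.003)}
{'K': array([[352.48805753,   0.        , 315.32376317],
       [  0.        , 352.48805753, 200.29433088],
       [  0.        ,   0.        ,   1.        ]]), 'eye': array([509.41455866, 357.5166245 , 397.71902482]), 'rotation': array([ 0.98751839, -0.15669989, -0.00201888,  0.01576354])} [[314. 227.]
 [314. 270.]
 [313. 136.]
 [253. 213.]]
```

View pics/w1.png

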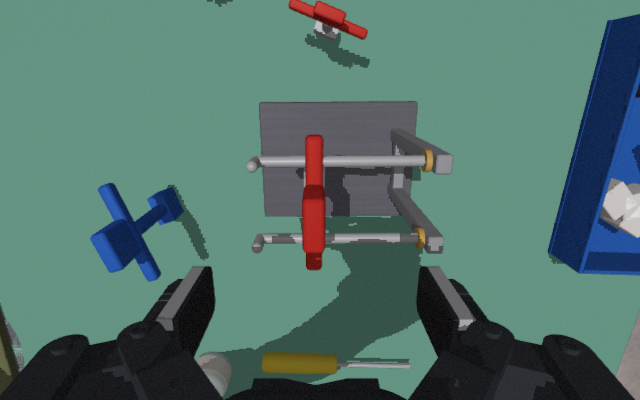

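The wrist view shows the red key at (314,200) between the open fingers. Its bar ends are at rows 137 and 268, against 136 and 270 predicted, so the estimate is good. I descend and grip.

Request:
servo_tool([
  [[-0.7,-2.3,20],0,1],
  [[0,0,25],0,1],
  [[0,0,25],0,1],
  [[0,0,12],0,1],
  [[0,0,2],0,1],
  [[0,0,0],0,0],
  [[0,0,0],0,0],
  [[0,0,0],0,0],
  [[0,0,0],0,0],
  [[0,0,0],0,0],
  [[0,0,0],0,0],
  [[0,0,0],0,0],
])

```text
time: 3.35
position: [511.2, 278.5, 187.0]
tcp_rot: [0.0, 0.695, 0.719, 0.001]
contact_force: [1.3, -0.7, 4.4]
gripper_width: 12.6
grip_force: 60.4
```

```bash
python3 -c "
from h import *
go([510.7,277,185],.035)"
```

```text
{'t': 3.35, 'pos': array([511.2, 278.5, 187. ]), 'yaw': np.float64(0.035), 'd': array([-1.4, -0.5,  2. ]), 'tilt': array([ 0.002,  0.001, -1.   ]), 'j': array([-0.63,  0.71,  0.09,  1.77, -0.09,  0.67, -0.46]), 'f': array([ 1.3, -0.7,  4.4]), 'w': 12.6, 'turn': np.float64(-0.0)}
```

Request:
servo_tool([
  [[0,0,-5],0,0],
  [[0,0,-10],0,0],
  [[0,0,-10],0,0],
  [[0,0,-10],0,0],
  [[0,0,0],0,0],
  [[0,-15,0],0,0],
  [[0,-20,0],0,0],
  [[0,-20,0],0,0],
  [[0,-20,-10],0,0],
  [[0,-20,-20],0,0],
  [[0,0,-20],0,0],
  [[0,0,-20],0,0],
])

```text
time: 4.55
position: [414.4, 274.8, 292.0]
tcp_rot: [-0.0, 0.694, 0.72, -0.0]
contact_force: [0.7, 0.4, -3.3]
gripper_width: 13.0
grip_force: 59.4
```

Run:
```python
from h import *
go([494,-224,240],.035)
i=robot.read_camera("side");c=robot.calibration("side")
p=robot.read_state()["position"];print(proj(c,[p]))
i=cv2.resize(i[150:350,200:440],(720,600));cv2.imwrite("pics/s1.png",i)
```

```text
{'t': 4.55, 'pos': array([414.4, 274.8, 292. ]), 'yaw': np.float64(0.036), 'd': array([-501.4,   61.6,   52.1]), 'tilt': array([-0.001, -0.   , -1.   ]), 'j': array([-0.76,  0.46,  0.12,  1.89, -0.08,  0.8 , -0.56]), 'f': array([ 0.7,  0.4, -3.3]), 'w': 13.0, 'turn': np.float64(0.001)}
[[358.5596179  244.50589598]]
```

View pics/s1.png

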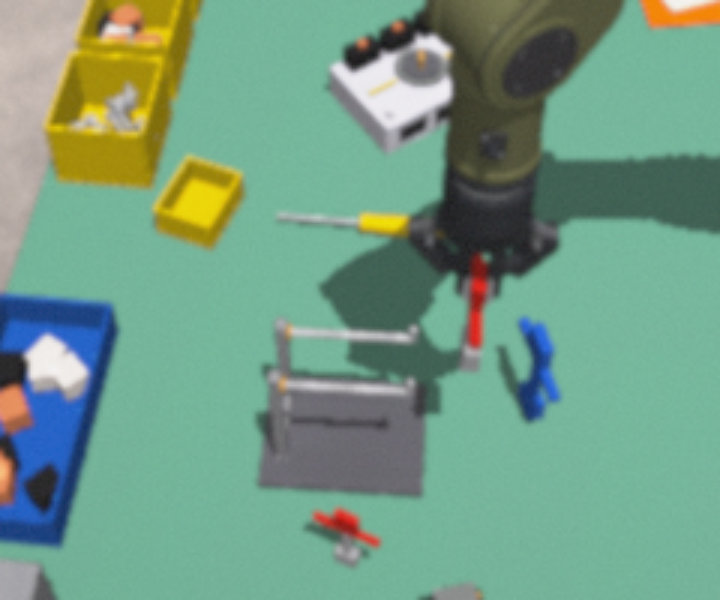

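The key is held upright and clear of the stand, and the blue and small red keys are untouched. I overshoot the switch so the wrist camera sees it with the key out of the way.

Request:
servo_tool([
  [[-20,2,0],0,0],
  [[-45,5,0],0,0],
  [[-49,6,0],0,0],
  [[-49,6,0],0,0],
  [[-49,6,0],0,0],
  [[-49,6,0],0,0],
  [[-49,6,0],0,0],
  [[-49,6,0],0,0],
  [[-49,6,0],0,0],
  [[-49,6,0],0,0],
  [[-49,6,0],0,0],
  [[-49,0,0],0,0],
])

```text
time: 5.8
position: [496.3, -279.4, 290.5]
tcp_rot: [-0.0, 0.694, 0.72, 0.0]
contact_force: [0.9, 1.3, -3.1]
gripper_width: 12.8
grip_force: 59.4
```

Request:
servo_tool([
  [[-10,0,0],0,0],
  [[0,0,0],0,0],
  [[0,0,0],0,0],
])

```text
time: 6.1
position: [495.9, -286.1, 290.5]
tcp_rot: [-0.001, 0.694, 0.72, 0.0]
contact_force: [0.9, 1.3, -3.9]
gripper_width: 13.1
grip_force: 59.5
```

Run:
```python
from h import *
go([494,-224,240],.035)
c=robot.calibration("wrist");i=robot.read_camera("wrist")
np.save("wc.npy",c,allow_pickle=True);cv2.imwrite("pics/w2raw.png",i)
print(proj(c,[[494,-224,60],[494,-224,76]]),c["eye"])
cv2.imwrite("pics/w2.png",cv2.resize(i,(800,500)))
```

```text
{'t': 6.1, 'pos': array([ 495.9, -286.1,  290.5]), 'yaw': np.float64(0.036), 'd': array([62. ,  0.3, 50.6]), 'tilt': array([-0.001,  0.002, -1.   ]), 'j': array([ 0.37,  0.57,  0.12,  1.68, -0.08,  0.9 ,  0.56]), 'f': array([ 0.9,  1.3, -3.9]), 'w': 13.1, 'turn': np.float64(0.001)}
[[317.03421371 105.11029862]
 [317.09239794 105.96166062]] [ 492.13623192 -206.725417    418.51535257]
```

View pics/w2.png

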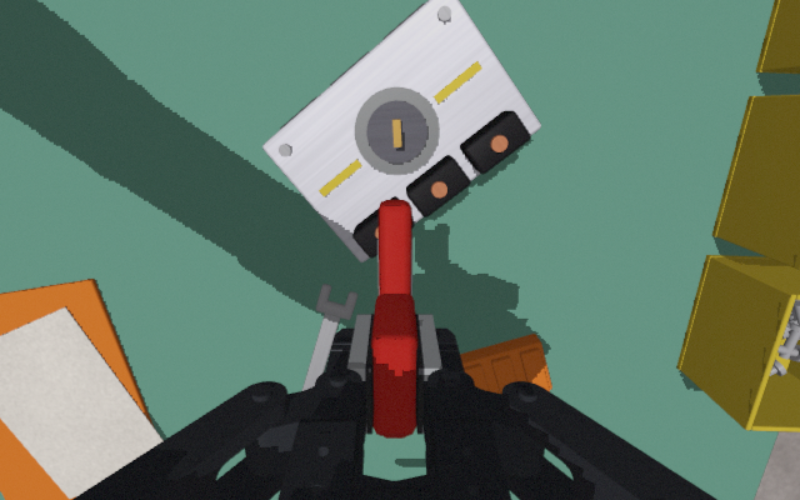

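The rotor is at (397,131) in this picture, matching the prediction. The blade is a near-vertical sliver from (396,120) to (399,147), and the held key's bar points along image y. I'll measure the blade, marks and held bar precisely.

Run:
```python
from h import *
c=np.load("wc.npy",allow_pickle=True).item();i=cv2.imread("pics/w2raw.png")
h=cv2.cvtColor(i,cv2.COLOR_BGR2HSV)
m=cv2.inRange(h,(12,90,90),(35,255,255))
n,l,s,ce=cv2.connectedComponentsWithStats(m)
for k in range(1,n):
    if s[k,4]>15 and 40<ce[k][1]<170 and 220<ce[k][0]<420:
        v,u=np.nonzero(l==k); z=76 if abs(ce[k][0]-317)<15 else 52
        P=back(c,np.c_[u,v].astype(float),z)[:,:2];q=P.mean(0);w=np.linalg.svd(P-q,full_matrices=0)[2][0]
        print(s[k],ce[k].round(1),"world",q.round(1),"ang",round(np.arctan2(w[1],w[0])%np.pi,3), i[v,u].mean(0).round(), h[v,u].std(0).round())
d=cv2.inRange(h,(0,0,60),(180,60,125))[80:140,280:355]
m=cv2.inRange(h,(170,150,40),(180,255,255))|cv2.inRange(h,(0,150,40),(6,255,255))
for r in (165,175,185,200,220,235): 
    u=np.nonzero(m[r,280:360])[0]+280;print(r,u.min(),u.max())
z=robot.read_state()["position"][2]-123
print("bar end expected",proj(c,[[495.9-50*.036*0-1.8,-236-1,z+102],[497.7,-336-1,z+102]]))
print("disc",[ (cv2.minEnclosingCircle(np.argwhere(l*0+1)[:3].astype(np.float32)))[0]][:0])
e=cv2.HoughCircles(cv2.cvtColor(i,cv2.COLOR_BGR2GRAY),cv2.HOUGH_GRADIENT,1,200,param1=100,param2=20,minRadius=25,maxRadius=40)
print(e, back(c,e[0][0][:2],56) if e is not None else "")
```

```text
[347  49  38  34 305] [365.9  65.5] world [ 540.1 -185.5] ang 0.707 [ 74. 183. 201.] [ 0. 15.  4.]
[314  95   8  23 148] [317.4 106.3] world [ 494.3 -224.3] ang 1.671 [ 87. 152. 185.] [ 1. 10. 18.]
[255 128  34  29 259] [271.6 142.2] world [ 448.3 -263.3] ang 0.699 [ 72. 180. 198.] [ 0. 22.  4.]
165 304 327
175 303 329
185 303 328
200 303 328
220 304 327
235 304 327
bar end expected [[317.82105036 160.98030446]
 [317.51178675 352.37491719]]
disc []
[[[317.5 105.5  33.8]]] [[ 494.49747619 -224.55060161   56.        ]]
```

Request:
servo_tool([
  [[20,0.4,0],0,0],
  [[25,0.5,10],0,0],
  [[18,0.4,20],0,0],
  [[0,0,25],-0.064,0],
  [[0,0,20],0,0],
  [[0,0,3],0,0],
  [[0,0,0],0,0],
  [[0,0,0],0,0],
])

```text
time: 6.95
position: [496.1, -224.3, 214.3]
tcp_rot: [0.001, 0.671, 0.741, 0.0]
contact_force: [0.6, 0.2, -2.3]
gripper_width: 13.2
grip_force: 59.3
```

Run:
```python
from h import *
go([494.9,-223.2,212],.1)
c=robot.calibration("wrist");i=robot.read_camera("wrist")
p=robot.read_state()["position"]
print(proj(c,[[494.2,-224.4,76],[494.2,-224.4,89]]))
a=cv2.resize(i[150:350,215:415],(600,600));cv2.imwrite("pics/w3.png",a)
```

```text
{'t': 6.95, 'pos': array([ 496.1, -224.3,  214.3]), 'yaw': np.float64(0.1), 'd': array([ 1.2, -1.1,  2.3]), 'tilt': array([ 0.002, -0.   , -1.   ]), 'j': array([ 0.29,  0.63,  0.08,  1.85, -0.08,  0.66,  0.52]), 'f': array([ 0.6,  0.2, -2.3]), 'w': 13.2, 'turn': np.float64(-0.0)}
[[314.0401217  191.91963026]
 [314.01128508 196.87793896]]
```

View pics/w3.png

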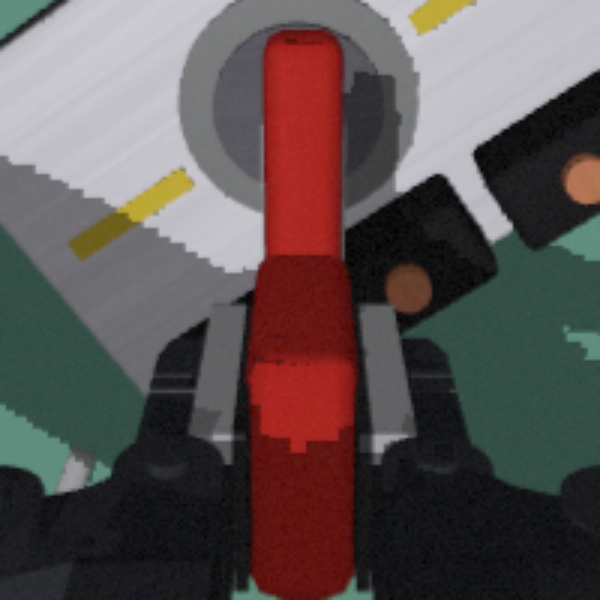

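The held bar is over the rotor ring, its centre about 1 px right of the ring centre, consistent with the 1.1 mm correction. I correct and descend gently.

Request:
servo_tool([
  [[1.2,-1.1,0],0,0],
  [[0,0,5],0,0],
  [[0,0,5],0,0],
  [[0,0,3],0,0],
  [[0,0,2],0,0],
  [[0,0,2],0,0],
  [[0,0,0],0,0],
])

```text
time: 7.7
position: [493.9, -223.4, 195.9]
tcp_rot: [-0.0, 0.671, 0.741, -0.0]
contact_force: [-0.3, -0.4, -3.8]
gripper_width: 12.9
grip_force: 59.4
```

Run:
```python
from h import *
go([494.9,-223.2,183],.1)
```

```text
{'t': 7.7, 'pos': array([ 493.9, -223.4,  195.9]), 'yaw': np.float64(0.099), 'd': array([ 0.1,  1. , 12.9]), 'tilt': array([-0.001,  0.   , -1.   ]), 'j': array([ 0.29,  0.65,  0.08,  1.88, -0.08,  0.62,  0.52]), 'f': array([-0.3, -0.4, -3.8]), 'w': 12.9, 'turn': np.float64(-0.001)}
```

Request:
servo_tool([
  [[0,0.5,1.5],0,0],
  [[0,0,1.5],0,0],
  [[0,0,1.5],0,0],
  [[0,0,0],0,0],
])

```text
time: 8.1
position: [494.5, -223.4, 191.6]
tcp_rot: [-0.0, 0.671, 0.741, 0.0]
contact_force: [0.6, -0.6, -4.2]
gripper_width: 13.4
grip_force: 59.4
```

Request:
servo_tool([
  [[0,0,1.5],0,0],
  [[0,0,1.5],0,0],
  [[0,0,1.5],0,0],
  [[0,0,0],0,0],
])

```text
time: 8.5
position: [494.4, -223.4, 187.0]
tcp_rot: [-0.0, 0.671, 0.741, -0.0]
contact_force: [-0.4, 0.1, -3.0]
gripper_width: 13.2
grip_force: 59.4
```

Request:
servo_tool([
  [[0,0,1.5],0,0],
  [[0,0,1.5],0,0],
  [[0,0,1],0,0],
  [[0,0,0],0,0],
])

```text
time: 8.9
position: [494.5, -223.4, 183.2]
tcp_rot: [-0.0, 0.671, 0.741, 0.0]
contact_force: [0.1, 1.1, -2.2]
gripper_width: 13.0
grip_force: 59.4
```

Request:
servo_tool([
  [[0,0,1],0,0],
  [[0,0,1],0,0],
  [[0,0,0],0,0],
  [[0,0,0],0,0],
])

```text
time: 9.3
position: [494.8, -223.7, 183.0]
tcp_rot: [0.001, 0.671, 0.741, 0.0]
contact_force: [-1.7, 1.8, 12.0]
gripper_width: 13.1
grip_force: 61.7
```

The key is seated: the contact force rises at z=183, as expected for the underside at 60 mm. I ease the pressure and turn clockwise.

Request:
servo_tool([
  [[0,0,-1.2],0,0],
  [[0,0,0],0.08,0],
  [[0,0,0],0.08,0],
  [[0,0,0],0.08,0],
  [[0,0,0],0.08,0],
  [[0,0,0],0.08,0],
  [[0,0,0],0.08,0],
  [[0,0,0],0.08,0],
  [[0,0,0],0.08,0],
  [[0,0,0],0.08,0],
  [[0,0,0],0.08,0],
  [[0,0,0],0,0],
])

```text
time: 10.5
position: [495.8, -223.4, 183.1]
tcp_rot: [0.001, 0.907, 0.422, 0.001]
contact_force: [1.5, 1.3, 3.6]
gripper_width: 13.2
grip_force: 60.4
```

Run:
```python
from h import *
go([494.9,-223.2,183],-.868);print(robot.read_state()["moment"])
```

```text
{'t': 10.5, 'pos': array([ 495.8, -223.4,  183.1]), 'yaw': np.float64(-0.701), 'd': array([-0.4, -0.9,  0.1]), 'tilt': array([ 0.002, -0.001, -1.   ]), 'j': array([ 0.16,  0.69,  0.3 ,  1.89, -0.34,  0.61, -0.02]), 'f': array([1.5, 1.3, 3.6]), 'w': 13.2, 'turn': np.float64(0.167)}
[ 0.52320239 -0.34510275 -0.04429667]
```

Request:
servo_tool([
  [[0,0,0],0.05,0],
  [[0,0,0],0.05,0],
  [[0,0,0],0.05,0],
  [[0,0,0],0.02,0],
  [[0,0,0],0,0],
])

```text
time: 11.0
position: [495.9, -223.6, 183.1]
tcp_rot: [0.001, 0.939, 0.344, 0.001]
contact_force: [2.3, 1.6, 4.6]
gripper_width: 13.0
grip_force: 60.6
```

Run:
```python
from h import *
go([494.9,-223.2,183],-.868);print(robot.read_state()["moment"])
```

```text
{'t': 11.0, 'pos': array([ 495.9, -223.6,  183.1]), 'yaw': np.float64(-0.869), 'd': array([-0.5, -0.9,  0.1]), 'tilt': array([ 0.003, -0.001, -1.   ]), 'j': array([ 0.13,  0.7 ,  0.35,  1.89, -0.4 ,  0.61, -0.13]), 'f': array([2.3, 1.6, 4.6]), 'w': 13.0, 'turn': np.float64(-0.001)}
[ 0.58625731 -0.72709138  0.03518193]
```

Request:
servo_tool([
  [[0,0,0],0.03,0],
  [[0,0,0],0.03,0],
  [[0,0,0],0,0],
])

```text
time: 11.3
position: [495.9, -223.7, 183.1]
tcp_rot: [0.001, 0.949, 0.314, 0.001]
contact_force: [2.6, 2.8, 5.8]
gripper_width: 13.2
grip_force: 60.8
```

Run:
```python
from h import *
go([494.9,-223.2,183],-.868);print(robot.read_state()["moment"])
```

```text
{'t': 11.3, 'pos': array([ 495.9, -223.7,  183.1]), 'yaw': np.float64(-0.932), 'd': array([-0.5, -0.9,  0.1]), 'tilt': array([ 0.003, -0.001, -1.   ]), 'j': array([ 0.12,  0.7 ,  0.37,  1.89, -0.42,  0.62, -0.18]), 'f': array([2.6, 2.8, 5.8]), 'w': 13.2, 'turn': np.float64(-0.064)}
[ 0.58227957 -0.9064316   0.00691435]
```

Request:
servo_tool([
  [[0,0,0],0.03,0],
  [[0,0,0],0.02,0],
  [[0,0,0],0,0],
])

```text
time: 11.6
position: [495.9, -223.7, 183.1]
tcp_rot: [0.001, 0.957, 0.29, 0.001]
contact_force: [3.7, 1.8, 5.5]
gripper_width: 12.9
grip_force: 60.7
```

Run:
```python
from h import *
go([494.9,-223.2,183],-.868);print(robot.read_state()["moment"])
```

```text
{'t': 11.6, 'pos': array([ 495.9, -223.7,  183.1]), 'yaw': np.float64(-0.981), 'd': array([-0.5, -1. ,  0.1]), 'tilt': array([ 0.003, -0.001, -1.   ]), 'j': array([ 0.11,  0.71,  0.39,  1.89, -0.43,  0.62, -0.21]), 'f': array([3.7, 1.8, 5.5]), 'w': 12.9, 'turn': np.float64(-0.113)}
[ 0.56558975 -0.88297334  0.0101442 ]
```

Request:
servo_tool([
  [[0,0,0],0.03,0],
  [[0,0,0],0.02,0],
  [[0,0,0],0,0],
])

```text
time: 11.9
position: [495.9, -223.7, 183.0]
tcp_rot: [0.001, 0.964, 0.267, 0.001]
contact_force: [2.9, 1.8, 5.3]
gripper_width: 12.7
grip_force: 60.7
```

Run:
```python
from h import *
go([494.9,-223.2,183],-.868);print(robot.read_state()["moment"])
```

```text
{'t': 11.9, 'pos': array([ 495.9, -223.7,  183. ]), 'yaw': np.float64(-1.031), 'd': array([-0.6, -1. ,  0. ]), 'tilt': array([ 0.003, -0.001, -1.   ]), 'j': array([ 0.1 ,  0.71,  0.4 ,  1.9 , -0.45,  0.62, -0.25]), 'f': array([2.9, 1.8, 5.3]), 'w': 12.7, 'turn': np.float64(-0.163)}
[ 0.5167341  -0.91022079  0.19350463]
```

Request:
servo_tool([
  [[0,0,0],0.03,0],
  [[0,0,0],0,0],
])

```text
time: 12.1
position: [496.0, -223.8, 183.1]
tcp_rot: [0.001, 0.968, 0.253, 0.001]
contact_force: [2.9, 1.0, 5.1]
gripper_width: 12.9
grip_force: 60.8
```

Run:
```python
from h import *
go([494.9,-223.2,183],-.868);print(robot.read_state()["moment"])
c=robot.calibration("wrist");i=robot.read_camera("wrist")
cv2.imwrite("pics/w4.png",cv2.resize(i[100:350,195:435],(576,600)))
```

```text
{'t': 12.1, 'pos': array([ 496. , -223.8,  183.1]), 'yaw': np.float64(-1.06), 'd': array([-0.7, -1. ,  0. ]), 'tilt': array([ 0.003, -0.001, -1.   ]), 'j': array([ 0.1 ,  0.71,  0.41,  1.9 , -0.46,  0.63, -0.27]), 'f': array([2.9, 1. , 5.1]), 'w': 12.9, 'turn': np.float64(-0.192)}
[ 0.4327679  -0.98609084  0.36644904]
```

View pics/w4.png

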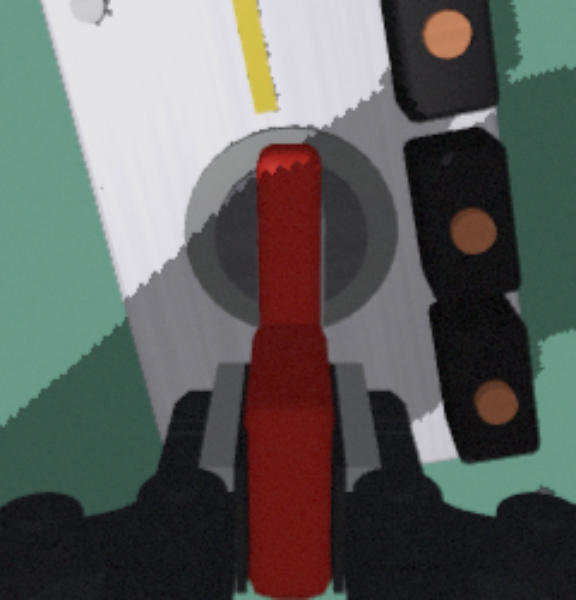

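The key has reached the stop: moment about z is rising, with the bar 0.19 rad past the mark and the blade at on. I turn it back through the play so the crossbar aligns, and relieve the side load.

Request:
servo_tool([
  [[0,0,0],-0.06,0],
  [[0,0,0],-0.06,0],
  [[0,0,0],-0.065,0],
  [[0,0,0],0,0],
  [[-0.5,-0.8,0],0,0],
  [[0,0,0],0,0],
])

```text
time: 12.75
position: [495.3, -223.6, 183.1]
tcp_rot: [0.001, 0.94, 0.34, 0.002]
contact_force: [5.0, 1.2, 5.1]
gripper_width: 13.1
grip_force: 60.6
```

Run:
```python
from h import *
go([494.9,-223.2,183],-.868);print(robot.read_state()["moment"])
```

```text
{'t': 12.75, 'pos': array([ 495.3, -223.6,  183.1]), 'yaw': np.float64(-0.876), 'd': array([-0.1, -0.6,  0.1]), 'tilt': array([ 0.004, -0.001, -1.   ]), 'j': array([ 0.13,  0.7 ,  0.35,  1.9 , -0.4 ,  0.61, -0.14]), 'f': array([5. , 1.2, 5.1]), 'w': 13.1, 'turn': np.float64(-0.008)}
[ 0.36621995 -1.33162081  0.09339451]
```

Request:
servo_tool([
  [[1.15,0.96,0],0,0],
  [[0,0,0],0,0],
])

```text
time: 12.95
position: [495.9, -223.7, 183.1]
tcp_rot: [0.001, 0.94, 0.34, 0.001]
contact_force: [2.7, 1.5, 7.8]
gripper_width: 13.0
grip_force: 61.0
```

Run:
```python
from h import *
go([494.9,-223.2,183],-.868);print(robot.read_state()["moment"])
```

```text
{'t': 12.95, 'pos': array([ 495.9, -223.7,  183.1]), 'yaw': np.float64(-0.876), 'd': array([-0.4, -1. ,  0.1]), 'tilt': array([ 0.002, -0.001, -1.   ]), 'j': array([ 0.13,  0.7 ,  0.36,  1.89, -0.4 ,  0.62, -0.14]), 'f': array([2.7, 1.5, 7.8]), 'w': 13.0, 'turn': np.float64(-0.008)}
[ 0.39261333 -0.87373182  0.09369254]
```

Request:
servo_tool([
  [[1.66,0.35,0],0,0],
  [[0,0,0],0,0],
])

```text
time: 13.15
position: [496.3, -223.5, 183.0]
tcp_rot: [0.001, 0.94, 0.34, -0.0]
contact_force: [1.8, 0.1, 8.0]
gripper_width: 12.9
grip_force: 61.3
```

Request:
servo_tool([
  [[0,0,0],0,0.4],
  [[0,0,0],0,0.4],
  [[0,0,0],0,0.5],
  [[0,0,0],0,0.5],
  [[0,0,0],0,0.5],
  [[0,0,-5],0,0.5],
  [[0,0,-10],0,0.5],
  [[0,0,-25],0,0.5],
  [[0,0,-30],0,0.5],
  [[0,0,-30],0,0.5],
  [[-30,0,0],0,0.5],
  [[-30,0,0],0,0.5],
])

```text
time: 14.35
position: [451.2, -261.1, 284.3]
tcp_rot: [0.001, 0.94, 0.342, 0.001]
contact_force: [0.5, -0.4, 0.0]
gripper_width: 42.8
grip_force: 0.0
```

Run:
```python
from h import *
go([494.9,-223.2,183],-.868)
c=robot.calibration("wrist");i=robot.read_camera("wrist")
sd=robot.calibration("side");s=robot.read_camera("side")
P=np.array([[494.2,-224.4,162]]);u=np.array([np.cos(.703),np.sin(.703),0])*50
Q=np.r_[P+u,P-u,[[494.2,-224.4,198]]];print(proj(c,Q),proj(sd,Q))
for q in proj(c,Q): cv2.circle(i,tuple(q.round().astype(int).tolist()),2,(255,0,255),-1)
for q in proj(sd,Q): cv2.circle(s,tuple(q.round().astype(int).tolist()),1,(255,0,255),-1)
cv2.imwrite("pics/w5.png",np.hstack([cv2.resize(i,(480,300)),cv2.resize(s[100:225,270:400],(312,300))]))
```

```text
{'t': 14.35, 'pos': array([ 451.2, -261.1,  284.3]), 'yaw': np.float64(-0.873), 'd': array([ 57.7,  -1.3, 101.4]), 'tilt': array([ 0.003, -0.001, -1.   ]), 'j': array([ 0.16,  0.53,  0.45,  1.85, -0.31,  0.82, -0.11]), 'f': array([ 0.5, -0.4,  0. ]), 'w': 42.8, 'turn': np.float64(-0.005)}
[[315.10765671  40.98505364]
 [315.9419581  188.64182788]
 [315.76273567 124.85015855]] [[330.26061198 156.79254617]
 [352.50155039 146.12811729]
 [341.8355103  143.98531317]]
```

View pics/w5.png

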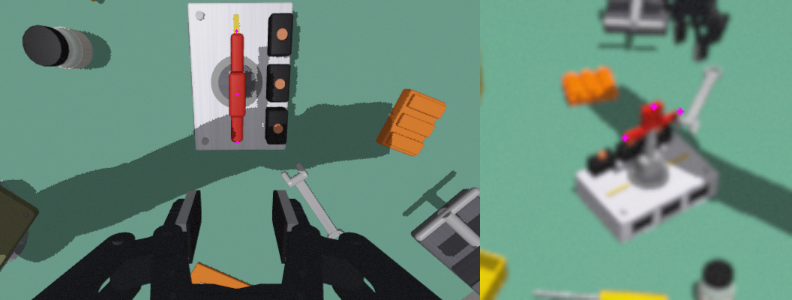

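The released key stands upright at (237,90) in the left view. Its bar is in line with the yellow mark, and the predicted seated points fall on it in both views. I check the angle numerically, then hand in.

Run:
```python
from h import *
c=robot.calibration("wrist");i=robot.read_camera("wrist");h=cv2.cvtColor(i,cv2.COLOR_BGR2HSV)
m=(cv2.inRange(h,(170,120,40),(180,255,255))|cv2.inRange(h,(0,120,40),(6,255,255)))
n,l,s,ce=cv2.connectedComponentsWithStats(m);k=min((k for k in range(1,n) if s[k,4]>200),key=lambda k:abs(ce[k]-[315,115]).sum())
x,y,w,hh=s[k,:4];mid=lambda r:np.nonzero(l[r]==k)[0].mean()
r=[y+6,y+hh-12];P=back(c,[[mid(q),q] for q in r],163)[:,:2];d=P[0]-P[1]
print(s[k],P,"bar ang",np.arctan2(d[1],d[0]),"on .703")
ym=cv2.inRange(h,(18,90,90),(35,255,255));v,u=np.nonzero(ym[:60,290:340]);print(len(u),back(c,[[u.mean()+290,v.mean()]],52))
```

```text
[ 304   35   24  147 2755] [[ 527.95323409 -196.34245713]
 [ 462.36320945 -251.06600528]] bar ang 0.6953245926915799 on .703
158 [[ 548.55073802 -178.2477656    52.        ]]
```

```bash
python3 -c "
from bench import robot
print(robot.job_done())"
```

```text
the job is handed in; nothing more can be done
None
```

The red key stands upright and fully down on the blade, released, and turned clockwise to the on stop. Its crossbar measured within about 0.01 rad of the yellow marks, and I handed the job in at about 14.4 s.

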